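Tip cleaned brass parts from a scoop tray into the cleaning basket

ROBOT

A 6-joint arm with a two-finger parallel gripper is mounted at the origin on the work surface. World frame = base frame: x ahead of the robot, y to its left, z up, the work surface at z = 0. Lengths are in m, angles in rad, forces in N, time in s.
With the tool pointing down it reaches from about 0.225 to 0.875 m from the base axis. Payload 3.4 kg.
Tool frame: the origin (TCP) lies on the centre line of the jaws, within the pads' length; the fingertips stand 17 mm ahead of it and the grasp point (between the pads) lies 2 mm behind it (nose_length is the distance from the TCP to the fingertips, in m); z points along the fingers, y is the line along which they close (so a half turn about z gives the same grasp; the last joint's range is limited). The gripper opens to 85 mm and grips with 20 to 120 N. Pads are 22 mm wide; open, the fingers measure 114 mm over their backs; the gripper's body (76 mm by 85 mm) begins 54 mm behind the grasp point. The pads swing forward as they close: fully open they stand 13 mm farther back than shut.
Start: joints at [-1.305, 0.276, 1.505, -0, 1.361, -0.121], TCP at [0.217, -0.533, 0.248] pointing down, gripper open.
Joint ranges: [-2.89, 2.89], [-0.75, 2.08], [0.22, 2.7], [-1.18, 4.32], [0.11, 2.71], [-2.7, 2.7]. Speed limits (rad/s): [2.57, 2.57, 3.14, 3.14, 3.14, 3.14].

INTERFACE

Orientations are given as a unit quaternion [w, x, y, z].
In Python, from rig import get_state, get_image, sign_off, find_in, place_of, nose_length gives the robot as it stands.
- The arm moves only by the tool apply_moves, never from a script. Its argument "deltas" is one flat list of numbers, 5 for each row, row after row: the finger opening in mm, from 0 to 85.4, then the shift along the tool's x, y, z in mm, then the turn about the tool's z in degrees. A call has 1 to 12 rows; each row is the pose to reach, as a shift and turn from the pose commanded when the call began, along the tool's axes at that moment; what a row does not reach only later rows make up. A row lasts 1/12 s, in which the tool goes at most 41.7 mm and 7.16 degrees, less where a joint would pass 70% of its speed; a pose out of reach is approached as far as the arm can. A call with a gripper value outside its range is refused whole. The fingers move at their own pace and stop on an object; "squeeze" is the grip in N (left out, the last holds). Time passes only in rows, so rows that repeat a pose let the fingers close. It gives the time, the measured TCP pose, the force, the opening and the grip force at its end, in the units of the state.
- get_state(): the state, without advancing time (a new reading comes with each control period).
- get_image(name): name is "scene" or "top" or "wrist"; returns a dict with "frame" (384x512x3 uint8, red, green, blue), "K" (3x3 intrinsics, pixels), "position" and "orientation" of the camera in the world. Camera axes: x right, y down, z forward; pixel columns grow to the right and rows downward; lengths in m; the calibration is good to about 2 mm. A picture is of the moment at which its call begins. There is no depth.
- sign_off(): hands the job in; it is judged then, once.
Trained networks look in a picture, given as the dict that the camera call returned (one of the last four; its "shot" number tells which), for a name from the list of things; names that differ only in an ending like _2 or _b are one class to them, and where a whole thing is asked for, a point or a joint stands for the part that bears it (a point fixed in the world has none). Each returns a list of dicts, best first, with "score" (0 to 1); they miss things now and then, are a little off and sometimes report something else, mostly with a low value. They report only what shows in the picture. A call takes as long as a camera call.
- find_in(query, picture): "point" ([column, row] in pixels, amid what is visible of it).
- place_of(query, picture): "point" ([column, row] in pixels: a listed point, or the origin of a listed thing).
The state is a dict: "clock": time; "qpos": joint angles; "qd": joint speeds; "effort": joint torques, N m; "position": TCP position; "ee_rot": TCP orientation; "contact_force": force on the tool from outside, world axes, zero at the start; "moment": the same for the moment, N m; "width": finger opening in m; "gripper_force": force on a finger pad.
Only numpy, scipy, OpenCV 4.12 (cv2) and the standard library are available. Lean on these libraries where they do the work, as an engineer would, in place of code of your own. Each camera call takes 0.05 s, during which the arm holds its last target. There are 200 camera calls.

TASK

Draw the steel tray with the four brass parts out from under the microscope, and set it down clear of it with all the parts still aboard. Then take the tray by its handle, lift it level and tip it so that all four parts slide off its open end into the rectangular steel basket, and set the empty tray down flat on the bench, clear of the microscope. Leave the basket, the round dish, the two bottles and the gear disc where they stand, and do not knock the microscope.

Things in the scene. Friction and masses are not known exactly. Their poses are not given: they have to be found in the camera images.
- tray: Steel scoop tray. Pan 150 mm long (its x), 62 wide (y); floor and walls 4 mm thick, side walls 24 high, rear wall (+x) 32 high, front (-x) open, no wall. A 16 x 16 mm bar handle runs back from the rear wall: x 73 to 155, z 20 to 36. About 160 g. Origin: centre of the pan's underside, z up. At first its handle and rear half are under the microscope.
- tray_grip (a point): Middle of the tray's handle, 115 mm behind the pan's centre (tray +x) and 28 mm above its underside.
- tray_lip (a point): Middle of the open front edge of the tray's floor, 75 mm in front of the pan's centre (tray -x), on the upper face of the floor.
- collar: Brass ring, 22 mm outside and 10 mm inside diameter, 12 mm high, lying in the tray. Origin: centre of its underside, z along its axis.
- block: Brass block 20 by 16 by 14 mm high, lying in the tray. Origin: centre of its underside.
- bushing: Flanged brass bushing: flange 20 mm diameter and 4 mm thick below, barrel 13 mm diameter, 13 mm high in all, lying in the tray. Origin: centre of its underside, z along its axis.
- spacer: Brass disc 18 mm diameter, 9 mm high, lying in the tray. Origin: centre of its underside, z along its axis.
- basket: Rectangular open steel basket, 140 mm (its x) by 110 mm (its y), 60 mm high, walls and floor 4 mm thick, plus a round rim wire that adds 4 mm outside and 3 mm on top. Loose, 600 g. Origin: centre of its underside.
- dish: Round white ceramic bowl, 116 mm diameter at the rim, 45 mm high, empty; it may stand where the basket stood another time. Not to be used. Origin: centre of its underside.
- bottle_a: White pump bottle, 54 mm diameter, 109 mm high. Bystander. Origin: centre of its underside.
- bottle_b: Blue pump bottle, 54 mm diameter, 109 mm high. Bystander. Origin: centre of its underside.
- gear: Dark steel gear disc, 72 mm diameter, 26 mm high with its brass hub. Bystander. Origin: centre of its underside.
- scope: White stereo microscope, fixed. Origin on the bench right under the lens, z up, +x to its column. Head over the origin: 84 mm wide, from 110 to 340 mm above the bench, knobs 60 mm out to either side (y) at 235 mm. Its arm runs back to the column at x = 215; base plate from x = 150; eyepieces lean back (+x). Nothing of it is in front (-x).
- scope_lens (a point): Centre of the ring light's underside, 110 mm above the bench.

How it is judged:
On the way, in this order (a step that is already met when the one before it is completed fails the run):
1. the tray stands on the bench, let go, its handle clear of the microscope's head (middle of the handle more than 85 mm from the lens, seen from above), with all four parts aboard (horizontal distance between tray_grip and scope_lens above 0.085 m and contact force between the fingers and tray below 0.1 N and angle between tray's own z axis and vertical below 0.06 rad and height (world z) of tray below 0.006 m and linear speed of tray below 0.02 m/s and x of collar in the frame of tray between -0.085 and 0.08 m and y of collar in the frame of tray between -0.035 and 0.035 m and z of collar in the frame of tray between -0.005 and 0.04 m and x of block in the frame of tray between -0.085 and 0.08 m and y of block in the frame of tray between -0.035 and 0.035 m and z of block in the frame of tray between -0.005 and 0.04 m and x of bushing in the frame of tray between -0.085 and 0.08 m and y of bushing in the frame of tray between -0.035 and 0.035 m and z of bushing in the frame of tray between -0.005 and 0.04 m and x of spacer in the frame of tray between -0.085 and 0.08 m and y of spacer in the frame of tray between -0.035 and 0.035 m and z of spacer in the frame of tray between -0.005 and 0.04 m), for 0.2 s.
2. the tray is held by its handle and lifted (more than 40 mm) with all four parts aboard (x of the grasp point in the frame of tray above 0.065 m and distance between the grasp point and tray_grip below 0.06 m and contact force between the fingers and tray above 0.5 N and height (world z) of tray above 0.04 m and x of collar in the frame of tray between -0.085 and 0.08 m and y of collar in the frame of tray between -0.035 and 0.035 m and z of collar in the frame of tray between -0.005 and 0.04 m and x of block in the frame of tray between -0.085 and 0.08 m and y of block in the frame of tray between -0.035 and 0.035 m and z of block in the frame of tray between -0.005 and 0.04 m and x of bushing in the frame of tray between -0.085 and 0.08 m and y of bushing in the frame of tray between -0.035 and 0.035 m and z of bushing in the frame of tray between -0.005 and 0.04 m and x of spacer in the frame of tray between -0.085 and 0.08 m and y of spacer in the frame of tray between -0.035 and 0.035 m and z of spacer in the frame of tray between -0.005 and 0.04 m), for 0.2 s.
3. all four parts are in the rectangular basket while the tray is still held by its handle (x of the grasp point in the frame of tray above 0.065 m and distance between the grasp point and tray_grip below 0.06 m and contact force between the fingers and tray above 0.5 N and x of collar in the frame of basket between -0.07 and 0.07 m and y of collar in the frame of basket between -0.055 and 0.055 m and z of collar in the frame of basket between -0.005 and 0.05 m and x of block in the frame of basket between -0.07 and 0.07 m and y of block in the frame of basket between -0.055 and 0.055 m and z of block in the frame of basket between -0.005 and 0.05 m and x of bushing in the frame of basket between -0.07 and 0.07 m and y of bushing in the frame of basket between -0.055 and 0.055 m and z of bushing in the frame of basket between -0.005 and 0.05 m and x of spacer in the frame of basket between -0.07 and 0.07 m and y of spacer in the frame of basket between -0.055 and 0.055 m and z of spacer in the frame of basket between -0.005 and 0.05 m), for 0.2 s.
At the end, for the whole second after the job is handed in: All four parts lie inside the upright basket, below its rim; the tray stands flat on the bench (within 6 mm and 3.5 degrees), released and at rest, the middle of its handle more than 85 mm from the lens seen from above (x of collar in the frame of basket between -0.07 and 0.07 m and y of collar in the frame of basket between -0.055 and 0.055 m and z of collar in the frame of basket between -0.005 and 0.05 m and x of block in the frame of basket between -0.07 and 0.07 m and y of block in the frame of basket between -0.055 and 0.055 m and z of block in the frame of basket between -0.005 and 0.05 m and x of bushing in the frame of basket between -0.07 and 0.07 m and y of bushing in the frame of basket between -0.055 and 0.055 m and z of bushing in the frame of basket between -0.005 and 0.05 m and x of spacer in the frame of basket between -0.07 and 0.07 m and y of spacer in the frame of basket between -0.055 and 0.055 m and z of spacer in the frame of basket between -0.005 and 0.05 m and horizontal distance between tray_grip and scope_lens above 0.085 m and contact force between the fingers and tray below 0.1 N and angle between tray's own z axis and vertical below 0.06 rad and height (world z) of tray below 0.006 m and linear speed of tray below 0.02 m/s and angle between basket's own z axis and vertical below 0.1 rad); the robot touches nothing.
It fails at once if the basket, the dish, a bottle or the gear disc is moved more than 40 mm (distance of any of basket, dish, bottle_a, bottle_b, gear from where it was at the start of the episode above 0.04 m).
It fails at once if the microscope is knocked (more than 15 N) (contact force between any of the arm, the fingers and scope above 15 N).
It also fails if it takes over 70 s, if anything falls off the work surface, if the arm or the gripper's body presses on something with over 40 N, if the wrist force passes 120 N, or if a joint passes its speed limit or range.

## Working session

There is one attempt and no reset: what is moved stays moved. The work goes in short steps, Python scripts to look and compute and a tool call to move; the robot and the scene stay as the last step left them, time stands still between calls to the robot, and variables do not carry over. Pictures are saved under pics/ and viewed, at most 10 in all, crops included, and the job is handed in when it is done.

Besides the shell and the picture viewer there is one more tool, called as name(argument=value, ...) on one line, values as JSON. apply_moves: Moves the arm, as the interface text tells. Its arguments: {"type":"object","properties":{"deltas":{"type":"array"},"squeeze":{"type":"number"}},"required":["deltas"]}

```bash
mkdir -p pics; cat > h.py <<'E'
import numpy as np, cv2
from scipy.spatial.transform import Rotation as R
from rig import *
def rot(q): return R.from_quat([q[1],q[2],q[3],q[0]]).as_matrix()
def world(p,im,z):
    d=rot(im["orientation"])@np.linalg.solve(im["K"],[p[0],p[1],1.]); c=np.array(im["position"])
    return c+d*(z-c[2])/d[2]
def pix(P,im):
    q=im["K"]@(rot(im["orientation"]).T@(np.array(P)-im["position"])); return q[:2]/q[2]
def save(im,n): cv2.imwrite("pics/"+n,im["frame"][:,:,::-1])
E
python3 - <<'E'
from h import *
Z=dict(tray=0,tray_grip=.028,tray_lip=.004,collar=.004,block=.004,bushing=.004,spacer=.004,basket=0,dish=0,bottle_a=0,gear=0,scope=0,scope_lens=.11)
ims={}
for n in("scene","top"):
    im=get_image(n); save(im,n+"0.png")
    print(n,np.round(im["position"],3))
    for k,z in Z.items():
        r=place_of(k,im)
        print(k,[(round(a["score"],2),np.round(a["point"]).tolist(),np.round(world(a["point"],im,z)[:2],3).tolist()) for a in r[:2]])
    ims[n]=im["frame"]
cv2.imwrite("pics/a.png",cv2.resize(np.hstack([ims["scene"],ims["top"]])[:,:,::-1],(800,300),interpolation=cv2.INTER_AREA))
s=get_state();print(s["position"],s["ee_rot"],rot(s["ee_rot"]).round(3),nose_length)
E
```

```text
scene [1.288 0.005 0.933]
tray [(0.94, [168.0, 196.0], [0.522, -0.331]), (0.7, [294.0, 272.0], [0.72, 0.028])]
tray_grip [(0.94, [124.0, 194.0], [0.552, -0.442])]
tray_lip [(0.67, [197.0, 195.0], [0.512, -0.251])]
collar [(0.56, [152.0, 199.0], [0.541, -0.372])]
block [(0.42, [150.0, 194.0], [0.523, -0.381]), (0.24, [392.0, 274.0], [0.703, 0.263])]
bushing [(0.55, [164.0, 197.0], [0.53, -0.342])]
spacer [(0.41, [170.0, 191.0], [0.506, -0.331]), (0.36, [194.0, 194.0], [0.509, -0.263])]
basket [(0.64, [332.0, 215.0], [0.534, 0.119])]
dish [(0.57, [418.0, 212.0], [0.496, 0.351])]
bottle_a [(0.72, [394.0, 277.0], [0.706, 0.27]), (0.58, [296.0, 265.0], [0.701, 0.033])]
gear [(0.72, [256.0, 250.0], [0.671, -0.069]), (0.57, [420.0, 211.0], [0.491, 0.355])]
scope []
scope_lens [(0.79, [136.0, 166.0], [0.52, -0.401])]
top [ 0.506 -0.033  1.106]
tray [(0.75, [358.0, 206.0], [0.533, -0.346])]
tray_grip [(0.5, [354.0, 217.0], [0.505, -0.328])]
tray_lip [(0.62, [329.0, 213.0], [0.517, -0.265]), (0.43, [215.0, 143.0], [0.715, 0.036])]
collar [(0.47, [365.0, 203.0], [0.541, -0.366])]
block [(0.6, [369.0, 213.0], [0.514, -0.376])]
bushing [(0.58, [356.0, 205.0], [0.537, -0.341])]
spacer [(0.43, [355.0, 217.0], [0.506, -0.337])]
basket [(0.66, [184.0, 210.0], [0.535, 0.124])]
dish [(0.97, [98.0, 230.0], [0.488, 0.349])]
bottle_a [(0.86, [216.0, 143.0], [0.714, 0.034]), (0.82, [128.0, 144.0], [0.715, 0.27])]
gear [(0.61, [254.0, 159.0], [0.669, -0.067])]
scope [(0.67, [376.0, 209.0], [0.524, -0.397])]
scope_lens [(0.76, [392.0, 207.0], [0.527, -0.401])]
[ 0.21688663 -0.53254612  0.24835494] [ 5.03715478e-05  9.81356370e-01  1.92196965e-01 -1.20080511e-05] [[ 0.926  0.377 -0.   ]
 [ 0.377 -0.926 -0.   ]
 [-0.     0.    -1.   ]] 0.017
```

View pics/scene0.png

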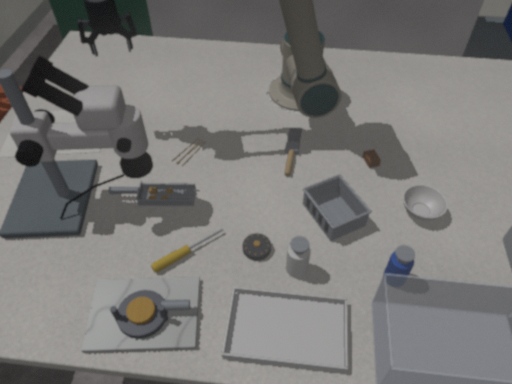

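View pics/top0.png

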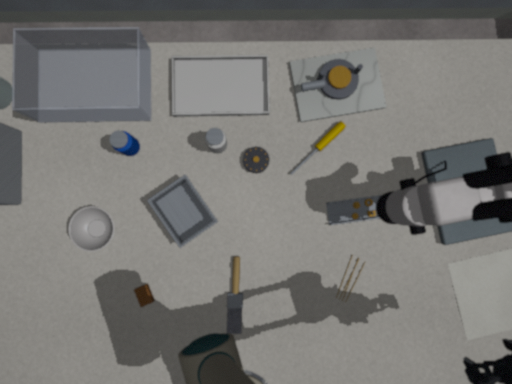

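The scene view shows the tray near (168,196) with its handle under the microscope, and the basket near (335,207). The dish is at (425,203), the gear at (256,246) and the bottles at (298,257) and (400,265). The top view agrees: tray (350,210), basket (182,210), its long side running about 40° in world yaw. I'll approach the front of the pan by going around the microscope.

apply_moves(deltas=[85, 226, -203, 30, -40, 85, 226, -203, 30, -79, 85, 226, -203, 30, -79, 85, 226, -203, 30, -79, 85, 226, -203, 30, -79, 85, 226, -203, 30, -79, 85, 226, -203, 30, -79, 85, 226, -203, 30, -79, 85, 384, -139, 48, -79, 85, 384, -139, 48, -79, 85, 384, -139, 48, -79, 85, 384, -139, 48, -79])

```text
clock: 2.4
position: [0.5173, -0.2584, 0.201]
ee_rot: [0.001, 0.633, 0.774, -0.0]
contact_force: [0.0, -1.5, 0.9]
width: 0.0852
gripper_force: 0.0
```

```bash
cat > look.py <<'E'
from h import *
import sys
s=get_state();r=rot(s["ee_rot"]);print(s["clock"],np.round(s["position"],4),"x",r[:,0].round(3),"yaw",np.degrees(np.arctan2(r[1,0],r[0,0])).round(1),s["width"],s["gripper_force"],np.round(s["contact_force"],1))
Z=dict(tray=0,tray_grip=.028,tray_lip=.004,collar=.004,block=.004,bushing=.004,spacer=.004,basket=0,scope_lens=.11)
im=get_image(sys.argv[1]); save(im,sys.argv[2]); print(np.round(im["position"],3))
for k in sys.argv[3:]:
    print(k,[(round(a["score"],2),np.round(a["point"]).tolist(),np.round(world(a["point"],im,Z[k])[:2],3).tolist()) for a in place_of(k,im)[:2]])
E
python3 look.py wrist w1.png tray tray_lip tray_grip collar block bushing spacer
```

```text
2.4 [ 0.5173 -0.2584  0.201 ] x [-0.198  0.98  -0.001] yaw 101.4 0.0851532214025933 0.0 [ 0.  -1.5  0.9]
[ 0.503 -0.185  0.326]
tray [(0.84, [248.0, 237.0], [0.524, -0.338]), (0.55, [236.0, 231.0], [0.507, -0.333])]
tray_lip [(0.84, [253.0, 184.0], [0.516, -0.267])]
tray_grip []
collar [(0.7, [261.0, 265.0], [0.547, -0.371]), (0.45, [435.0, 30.0], [0.665, -0.073])]
block [(0.77, [237.0, 266.0], [0.517, -0.38])]
bushing [(0.57, [258.0, 242.0], [0.538, -0.341])]
spacer [(0.76, [236.0, 232.0], [0.508, -0.332])]
```

View pics/w1.png

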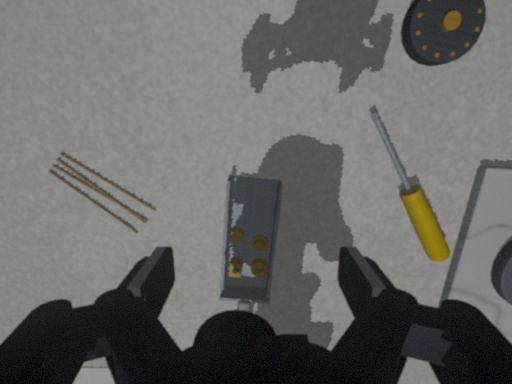

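The wrist view shows the open pan from its lip at (253,184) to its rear wall at (246,300). The four parts sit in the rear half, rows 232–268, so the front part is free to grip. Next I refine the yaw from the wall edges.

```bash
python3 - <<'E'
from h import *
im=get_image("wrist")
P=[world(p,im,.024)[:2] for p in[(231,179),(222,298),(281,181),(270,301)]]
print(np.round(P,3))
for a,b in((0,1),(2,3)):
    d=P[b]-P[a];print(np.linalg.norm(d),np.degrees(np.arctan2(-d[1],-d[0])))
print(np.linalg.norm(P[0]-P[2]),np.mean(P,0))
E
```

```text
[[ 0.487 -0.262]
 [ 0.502 -0.416]
 [ 0.542 -0.254]
 [ 0.562 -0.409]]
0.15476121869335097 95.40891966785668
0.1565122757192697 97.50379263743436
0.05507647837416269 [ 0.52316346 -0.33530646]
```

apply_moves(deltas=[85, -32, -6, 60, 5, 85, -32, -6, 120, 5, 85, -32, -6, 120, 5, 85, -32, -6, 155, 5, 85, -32, -6, 180, 5, 85, -32, -6, 183, 5, 85, -32, -6, 183, 5])

```text
clock: 3.43
position: [0.5142, -0.2912, 0.017]
ee_rot: [-0.002, 0.668, 0.744, -0.0]
contact_force: [0.2, -0.5, 0.5]
width: 0.0847
gripper_force: 0.0
```

apply_moves(deltas=[55, 0, 0, 0, 0, 55, 0, 0, 0, 0, 55, 0, 0, 0, 0, 55, 0, 0, 0, 0, 55, 0, 0, 0, 0, 55, 0, 0, 0, 0], squeeze=40)

```text
clock: 3.93
position: [0.5176, -0.2928, 0.0207]
ee_rot: [0.003, 0.668, 0.744, 0.0]
contact_force: [0.4, 0.5, 6.6]
width: 0.0612
gripper_force: 44.2
```

apply_moves(deltas=[55, 3, 0, -3, 0, 55, 9, 0, -3, 0, 55, 19, 0, -3, 0, 55, 33, 0, -3, 0, 55, 51, 0, -3, 0, 55, 71, 0, -3, 0, 55, 91, 0, -3, 0, 55, 111, 0, -3, 0, 55, 131, 0, -3, 0, 55, 151, 0, -3, 0, 55, 169, 0, -3, 0, 55, 182, 0, -3, 0])

```text
clock: 4.93
position: [0.495, -0.1078, 0.0209]
ee_rot: [-0.0, 0.667, 0.745, -0.0]
contact_force: [0.3, -0.6, -0.3]
width: 0.0613
gripper_force: 43.9
```

apply_moves(deltas=[55, 6, 0, 0, 0, 55, 9, 0, 0, 0, 55, 9, 0, 0, 0, 80, 9, 0, 0, 0, 80, 9, 0, 0, 0, 80, 9, 0, 0, 0, 80, 9, 0, 0, 0])

```text
clock: 5.52
position: [0.4952, -0.1023, 0.0206]
ee_rot: [-0.0, 0.668, 0.744, -0.0]
contact_force: [0.5, 0.4, 0.6]
width: 0.0802
gripper_force: 0.0
```

apply_moves(deltas=[85, 0, 0, 0, 0, 85, 0, 0, -5, 0, 85, 0, 0, -20, 0, 85, 0, 0, -50, 0, 85, 0, 0, -90, 0, 85, -60, 0, -120, 0, 85, -60, 0, -140, 0, 85, -60, 0, -140, 0])

```text
clock: 6.18
position: [0.5063, -0.1669, 0.1673]
ee_rot: [0.008, 0.669, 0.743, 0.001]
contact_force: [1.7, 0.4, 0.2]
width: 0.0844
gripper_force: 0.0
```

```bash
python3 look.py wrist w2.png tray tray_lip tray_grip collar block bushing spacer; python3 look.py top t2.png tray tray_lip tray_grip scope_lens basket
```

```text
6.1833 [ 0.5063 -0.1669  0.1673] x [-0.105  0.994 -0.01 ] yaw 96.0 0.0844351846620538 0.0 [1.7 0.4 0.2]
[ 0.497 -0.091  0.292]
tray [(0.87, [250.0, 159.0], [0.5, -0.143])]
tray_lip [(0.91, [246.0, 84.0], [0.489, -0.072])]
tray_grip [(0.61, [255.0, 275.0], [0.518, -0.263])]
collar [(0.76, [266.0, 195.0], [0.52, -0.179])]
block [(0.89, [236.0, 197.0], [0.489, -0.185])]
bushing [(0.71, [262.0, 166.0], [0.513, -0.148])]
spacer [(0.67, [234.0, 155.0], [0.484, -0.14]), (0.57, [250.0, 160.0], [0.5, -0.143])]
6.5833 [ 0.5008 -0.1603  0.1596] x [-0.108  0.994  0.002] yaw 96.2 0.08506029183213301 0.0 [ 0.9 -0.1  0.6]
[ 0.506 -0.033  1.106]
tray [(0.87, [287.0, 219.0], [0.505, -0.152])]
tray_lip [(0.7, [258.0, 226.0], [0.488, -0.074])]
tray_grip []
scope_lens [(0.71, [394.0, 210.0], [0.519, -0.404])]
basket [(0.7, [286.0, 219.0], [0.503, -0.151]), (0.69, [183.0, 213.0], [0.526, 0.126])]
```

View pics/w2.png

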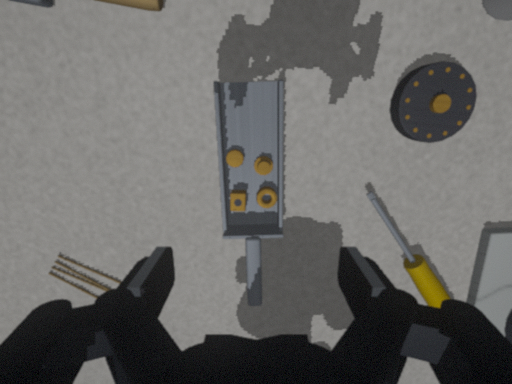

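The wrist view shows the tray clear, with all four parts in it (235,158), (263,166), (238,202), (267,198) and the handle from (253,238) to (254,305). I'll take the handle.

apply_moves(deltas=[70, -40, 2, 0, -2, 70, -80, 4, 20, -2, 70, -110, 5, 50, -2, 60, -110, 5, 85, -2, 60, -110, 5, 115, -2, 60, -110, 5, 130, -2, 60, -110, 5, 134, -2, 60, -110, 5, 134, -2])

```text
clock: 7.55
position: [0.5177, -0.2697, 0.0255]
ee_rot: [-0.001, 0.655, 0.756, -0.0]
contact_force: [-0.7, 0.7, -0.5]
width: 0.0602
gripper_force: 0.0
```

apply_moves(deltas=[5, 0, 0, 0, 0, 5, 0, 0, 0, 0, 5, 0, 0, 0, 0, 5, 0, 0, 0, 0, 5, 0, 0, 0, 0, 5, 0, 0, 0, 0, 5, 0, 0, 0, 0, 5, 0, 0, 0, 0, 5, 0, 0, 0, 0, 5, 0, 0, 0, 0], squeeze=120)

```text
clock: 8.38
position: [0.5192, -0.2707, 0.0283]
ee_rot: [0.001, 0.655, 0.756, 0.0]
contact_force: [-1.5, -1.0, 5.5]
width: 0.0141
gripper_force: 117.3
```

apply_moves(deltas=[5, 0, 0, -4, 0, 5, 0, 0, -10, 0, 5, 0, 0, -20, 0, 5, 0, 0, -32, 0, 5, 0, 0, -44, 0, 5, 0, 0, -56, 0, 5, 0, 0, -66, 0, 5, 0, 0, -72, 0, 5, 0, 0, -75, 0, 5, 0, 0, -75, 0, 5, 0, 0, -75, 0])

```text
clock: 9.3
position: [0.5181, -0.27, 0.1015]
ee_rot: [-0.0, 0.655, 0.756, -0.0]
contact_force: [-0.2, 0.2, -3.7]
width: 0.0139
gripper_force: 117.2
```

```bash
python3 look.py scene s3.png collar; python3 - <<'E'
import cv2
a=cv2.imread("pics/s3.png")[120:250,60:380];cv2.imwrite("pics/s3c.png",cv2.resize(a,None,fx=2.4,fy=2.4))
from h import *
# basket rim corners by fit in top picture
im=get_image("top"); g=im["frame"][160:260,130:235]; save(dict(frame=cv2.resize(g,None,fx=5,fy=5,interpolation=cv2.INTER_CUBIC)),"bk.png")
E
```

```text
9.3 [ 0.5181 -0.27    0.1015] x [-0.142  0.99   0.   ] yaw 98.2 0.013867504240898842 117.19589710235596 [-0.2  0.2 -3.7]
[1.288 0.005 0.933]
collar [(0.56, [221.0, 184.0], [0.464, -0.193])]
```

View pics/s3c.png

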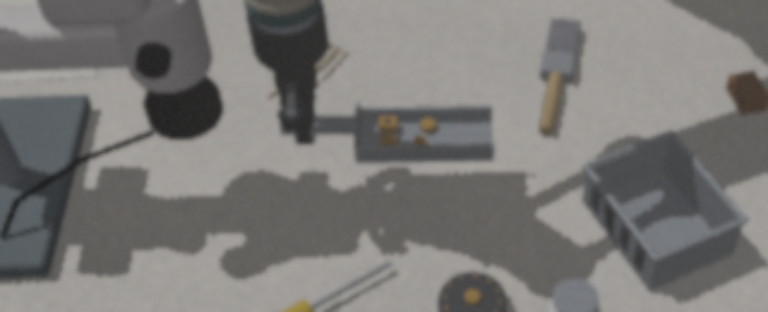

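View pics/bk.png

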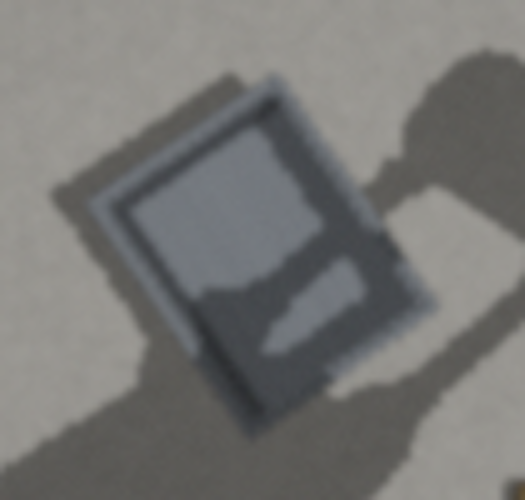

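The scene crop shows the tray level and lifted with all four parts aboard, near (385–430,125–140) in the crop. The basket crop gives rim corners (92,203), (272,75), (437,303), (255,437), so its long axis lies at 36° yaw and its centre is about (0.533, 0.119). I'll carry the tray there with its nose along the long axis, so the near rim can support the pan while it tips.

apply_moves(deltas=[5, 3, -1, -3, 1, 5, 10, -5, -9, 3, 5, 21, -10, -16, 6, 5, 35, -16, -24, 9, 5, 50, -23, -31, 12, 5, 67, -31, -37, 15, 5, 84, -38, -41, 18, 5, 101, -46, -44, 22, 5, 115, -53, -45, 25, 5, 127, -58, -45, 28, 5, 136, -62, -45, 30, 5, 140, -64, -45, 31])

```text
clock: 10.45
position: [0.4336, -0.1391, 0.1467]
ee_rot: [-0.001, 0.833, 0.553, -0.0]
contact_force: [-0.1, 0.2, -1.6]
width: 0.0134
gripper_force: 117.3
```

```bash
cat > to.py <<'E'
from h import *
import sys
t=np.array([float(a) for a in sys.argv[1:4]]);yaw=float(sys.argv[4])
s=get_state();r=rot(s["ee_rot"]);y=np.degrees(np.arctan2(r[1,0],r[0,0]))
print(s["clock"],np.round(s["position"],4),y,s["width"],s["gripper_force"],np.round(s["contact_force"],1)); print((r.T@(t-s["position"])*1000).round(1),"turn",y-yaw)
E
python3 to.py .352 -.012 .147 36
```

```text
10.45 [ 0.4336 -0.1391  0.1467] 67.0973940055144 0.013405220484388159 117.25125432014465 [-0.1  0.2 -1.6]
[  85.3 -124.6   -0. ] turn 31.097394005514403
```

apply_moves(deltas=[5, 2, -3, 0, 1, 5, 6, -9, 0, 3, 5, 13, -19, 0, 5, 5, 21, -31, 0, 8, 5, 31, -45, 0, 11, 5, 41, -60, 0, 15, 5, 51, -75, 0, 19, 5, 61, -90, 0, 23, 5, 70, -103, 0, 26, 5, 77, -114, 0, 29, 5, 83, -121, 0, 31, 5, 85, -125, 0, 31])

```text
clock: 11.45
position: [0.3523, -0.013, 0.1467]
ee_rot: [-0.0, 0.951, 0.31, -0.0]
contact_force: [0.5, -0.1, -2.5]
width: 0.0136
gripper_force: 117.3
```

apply_moves(deltas=[5, 0, 0, 6, 0, 5, 0, 0, 16, 0, 5, 0, 0, 26, 0, 5, 0, 0, 34, 0, 5, 0, 0, 36, 0, 5, 0, 0, 36, 0])

```text
clock: 11.95
position: [0.3527, -0.014, 0.11]
ee_rot: [-0.0, 0.951, 0.31, -0.001]
contact_force: [1.0, -0.6, -3.2]
width: 0.0138
gripper_force: 117.2
```

```bash
python3 to.py .352 -.012 .11 36; python3 - <<'E'
from h import *
a=get_image("scene")["frame"][100:260,200:420]; b=get_image("top")["frame"][150:320,120:320]
a=cv2.resize(a,(400,291),interpolation=cv2.INTER_CUBIC);b=cv2.resize(b,(342,291),interpolation=cv2.INTER_CUBIC)
save(dict(frame=np.hstack([a,b])),"c4.png")
E
```

```text
11.95 [ 0.3527 -0.014   0.11  ] 36.14658303998084 0.013809782084934618 117.24584698677063 [ 1.  -0.6 -3.2]
[ 0.6 -2.1  0. ] turn 0.14658303998083966
```

View pics/c4.png

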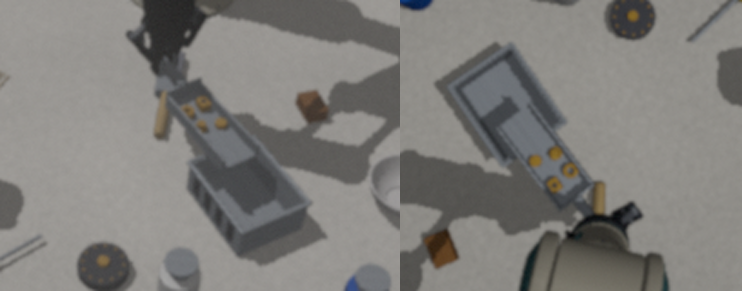

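Both views show the tray's nose centred over the near rim, all parts aboard. I'll now ease the grip so it droops onto the rim.

apply_moves(deltas=[5, 0, 0, 0, 0, 5, 0, 0, 0, 0, 5, 0, 0, 0, 0, 5, 0, 0, 0, 0, 5, 0, 0, 0, 0], squeeze=20)

```text
clock: 12.47
position: [0.3531, -0.0138, 0.111]
ee_rot: [0.0, 0.951, 0.31, 0.0]
contact_force: [-0.1, -0.0, -2.8]
width: 0.0136
gripper_force: 117.2
```

```bash
cat > lip.py <<'E'
from h import *
# tilt of tray from lip pixel in scene/top: intersect with the vertical plane through the handle
for n in("scene","top"):
    im=get_image(n); s=get_state(); r=rot(s["ee_rot"]); x=r[:,0]; y=r[:,1]; p=s["position"]
    for k in("tray_lip",):
        for a in place_of(k,im)[:1]:
            d=rot(im["orientation"])@np.linalg.solve(im["K"],[*a["point"],1.]); c=np.array(im["position"])
            P=c+d*((p-c)@y)/(d@y); v=P-p
            print(n,round(a["score"],2),np.round(a["point"]),np.round(P,3),"ahead",round(v@x,3),"dz",round(v[2],3),"tilt",np.degrees(np.arctan2(-v[2],v@x)).round(1)-6)
    for k in("collar","block","bushing","spacer"):
        print(" ",k,[(round(a["score"],2),np.round(a["point"]).tolist(),np.round(world(a["point"],im,.004)[:2],3).tolist()) for a in place_of(k,im)[:1]])
E
python3 lip.py
```

```text
scene 0.89 [332. 186.] [0.517 0.106 0.094] ahead 0.204 dz -0.017 tilt -1.2999999999999998
  collar [(0.4, [302.0, 163.0], [0.352, 0.029])]
  block [(0.47, [308.0, 160.0], [0.335, 0.046])]
  bushing [(0.62, [310.0, 170.0], [0.376, 0.053])]
  spacer [(0.51, [321.0, 167.0], [0.362, 0.087])]
top 0.55 [192. 215.] [ 0.521  0.109 -0.048] ahead 0.208 dz -0.159 tilt 31.4
  collar [(0.46, [220.0, 249.0], [0.428, 0.03])]
  block [(0.52, [209.0, 256.0], [0.411, 0.06])]
  bushing [(0.52, [211.0, 243.0], [0.445, 0.052])]
  spacer [(0.61, [200.0, 243.0], [0.446, 0.082])]
```

apply_moves(deltas=[9, 0, 0, 0, 0, 9, 0, 0, 0, 0, 9, 0, 0, 0, 0], squeeze=20)

```text
clock: 13.32
position: [0.353, -0.0138, 0.1108]
ee_rot: [0.0, 0.951, 0.31, 0.0]
contact_force: [-0.3, -0.4, -2.5]
width: 0.0139
gripper_force: 117.2
```

```bash
python3 lip.py|grep scene; python3 to.py .352 -.012 .11 36
```

```text
scene 0.93 [333. 188.] [0.521 0.109 0.094] ahead 0.208 dz -0.016 tilt -1.5
13.9167 [ 0.3529 -0.0138  0.1108] 36.161148122644924 0.013667280756706323 117.24646925926208 [-0.6  0.4 -2.4]
[ 0.3 -2.   0.8] turn 0.16114812264492429
```

apply_moves(deltas=[13, 0, 0, 0, 0, 13, 0, 0, 0, 0], squeeze=20)

```text
clock: 14.08
position: [0.353, -0.0138, 0.1108]
ee_rot: [0.0, 0.951, 0.31, -0.0]
contact_force: [0.1, -0.2, -2.8]
width: 0.0138
gripper_force: 117.2
```

apply_moves(deltas=[14, 0, 0, 0, 0], squeeze=20)

```text
clock: 14.17
position: [0.3529, -0.0138, 0.1108]
ee_rot: [0.0, 0.951, 0.31, -0.0]
contact_force: [-0.3, -0.0, -2.8]
width: 0.0142
gripper_force: 86.7
```

apply_moves(deltas=[14, 0, 0, 0, 0], squeeze=20)

```text
clock: 14.25
position: [0.353, -0.0138, 0.1108]
ee_rot: [0.0, 0.951, 0.31, -0.0]
contact_force: [-0.9, -0.4, -2.6]
width: 0.0142
gripper_force: 86.7
```

apply_moves(deltas=[14.5, 0, 0, 0, 0], squeeze=20)

```text
clock: 14.33
position: [0.353, -0.0138, 0.1108]
ee_rot: [0.0, 0.951, 0.31, -0.0]
contact_force: [-0.1, -0.2, -2.2]
width: 0.0147
gripper_force: 65.3
```

apply_moves(deltas=[15, 0, 0, 0, 0, 15, 0, 0, 0, 0], squeeze=20)

```text
clock: 14.5
position: [0.353, -0.0138, 0.1108]
ee_rot: [0.0, 0.951, 0.31, -0.0]
contact_force: [-0.1, -0.2, -2.4]
width: 0.0153
gripper_force: 43.6
```

```bash
python3 lip.py|grep scene
```

```text
scene 0.94 [331. 188.] [0.516 0.106 0.088] ahead 0.202 dz -0.023 tilt 0.40000000000000036
```

apply_moves(deltas=[15.2, 0, 0, 0, 0, 15.2, 0, 0, 0, 0])

```text
clock: 15.27
position: [0.353, -0.0138, 0.1108]
ee_rot: [0.0, 0.951, 0.31, -0.0]
contact_force: [-0.6, 0.5, -1.9]
width: 0.0154
gripper_force: 34.9
```

```bash
python3 lip.py|grep scene
```

```text
scene 0.69 [310. 158.] [0.436 0.047 0.108] ahead 0.103 dz -0.002 tilt -4.7
```

apply_moves(deltas=[15.4, 0, 0, 0, 0, 15.4, 0, 0, 0, 0])

```text
clock: 16.03
position: [0.353, -0.0138, 0.1108]
ee_rot: [0.0, 0.951, 0.31, 0.0]
contact_force: [-0.3, -0.1, -2.4]
width: 0.0155
gripper_force: 26.1
```

```bash
python3 lip.py|grep scene
```

```text
scene 0.81 [335. 189.] [0.528 0.114 0.099] ahead 0.216 dz -0.012 tilt -2.8
```

apply_moves(deltas=[15.6, 0, 0, 0, 0, 15.6, 0, 0, 0, 0])

```text
clock: 16.8
position: [0.3532, -0.0138, 0.1109]
ee_rot: [0.0, 0.951, 0.31, 0.0]
contact_force: [-0.3, -0.6, -2.0]
width: 0.0157
gripper_force: 17.4
```

```bash
python3 lip.py|grep scene
```

```text
scene 0.64 [329. 193.] [0.513 0.103 0.064] ahead 0.198 dz -0.047 tilt 7.4
```

apply_moves(deltas=[15.6, 2, 0, -6, 0, 15.6, 6, 0, -14, 0, 15.6, 10, 0, -23, 0, 15.6, 14, 0, -32, 0, 15.6, 19, 0, -40, 0, 15.6, 25, 0, -48, 0, 15.6, 30, 0, -54, 0, 15.6, 30, 0, -54, 0])

```text
clock: 18.07
position: [0.3791, 0.0042, 0.1661]
ee_rot: [0.001, 0.951, 0.311, 0.002]
contact_force: [0.3, -1.3, -2.7]
width: 0.0157
gripper_force: 17.6
```

```bash
python3 lip.py; python3 - <<'E'
from h import *
a=get_image("scene")["frame"][100:260,200:420]; b=get_image("top")["frame"][150:320,120:320]
a=cv2.resize(a,(400,291),interpolation=cv2.INTER_CUBIC);b=cv2.resize(b,(342,291),interpolation=cv2.INTER_CUBIC)
save(dict(frame=np.hstack([a,b])),"c5.png")
E
```

```text
scene 0.7 [328. 196.] [0.512 0.102 0.05 ] ahead 0.165 dz -0.115 tilt 28.799999999999997
  collar [(0.62, [303.0, 163.0], [0.353, 0.033])]
  block [(0.42, [310.0, 158.0], [0.326, 0.051])]
  bushing [(0.58, [308.0, 172.0], [0.386, 0.049])]
  spacer [(0.6, [322.0, 170.0], [0.372, 0.089])]
top 0.68 [192. 217.] [ 0.517  0.105 -0.03 ] ahead 0.172 dz -0.194 tilt 42.5
  collar [(0.6, [208.0, 234.0], [0.468, 0.061])]
  block [(0.48, [205.0, 246.0], [0.438, 0.069])]
  bushing [(0.41, [203.0, 231.0], [0.477, 0.073])]
  spacer [(0.51, [195.0, 237.0], [0.462, 0.095])]
```

View pics/c5.png

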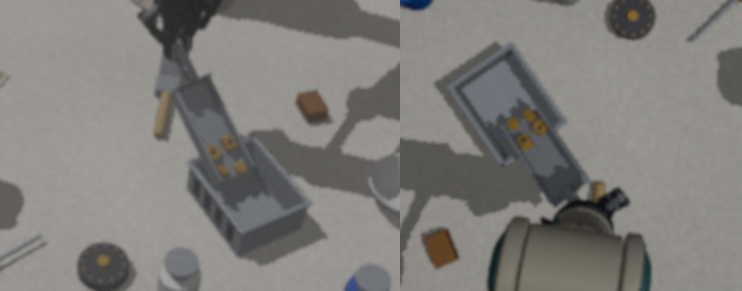

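The tray tips as planned, about 30° with its lip inside the basket, and the parts are already sliding down past the rim (crop right, 510–545, 115–145). I'll go on to about 50°.

apply_moves(deltas=[15.6, 6, 0, -7, 0, 15.6, 12, 0, -13, 0, 15.6, 19, 0, -19, 0, 15.6, 25, 0, -24, 0, 15.6, 30, 0, -28, 0, 15.6, 36, 0, -32, 0, 15.6, 36, 0, -38, 0, 15.6, 36, 0, -38, 0, 15.6, 36, 0, -38, 0])

```text
clock: 19.52
position: [0.4062, 0.0252, 0.203]
ee_rot: [0.0, 0.951, 0.311, -0.0]
contact_force: [-0.4, 0.3, -0.7]
width: 0.0158
gripper_force: 17.9
```

```bash
python3 lip.py; python3 - <<'E'
from h import *
a=get_image("scene")["frame"][100:260,200:420]; b=get_image("top")["frame"][150:320,120:320]
a=cv2.resize(a,(400,291),interpolation=cv2.INTER_CUBIC);b=cv2.resize(b,(342,291),interpolation=cv2.INTER_CUBIC)
save(dict(frame=np.hstack([a,b])),"c6.png")
E
```

```text
scene 0.68 [332. 216.] [ 0.535  0.12  -0.001] ahead 0.16 dz -0.204 tilt 45.8
  collar []
  block [(0.63, [337.0, 209.0], [0.515, 0.133])]
  bushing [(0.44, [326.0, 206.0], [0.509, 0.103])]
  spacer [(0.59, [335.0, 201.0], [0.488, 0.126])]
top 0.8 [188. 211.] [ 0.532  0.118 -0.031] ahead 0.157 dz -0.234 tilt 50.1
  collar [(0.43, [181.0, 202.0], [0.557, 0.13])]
  block [(0.71, [95.0, 228.0], [0.492, 0.358])]
  bushing []
  spacer []
```

View pics/c6.png

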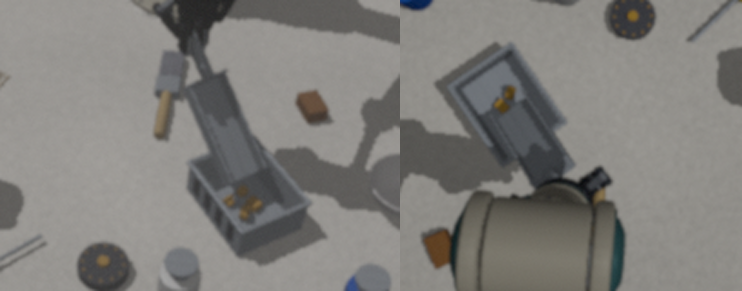

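The four parts lie in the basket (crop left, 230–258, 190–215) and the tray is empty. I'll tighten the grip and pull the tray back and up.

apply_moves(deltas=[12, 0, 0, 0, 0, 12, 0, 0, 0, 0, 12, -4, 0, -5, 0, 12, -14, 0, -16, 0, 12, -28, 0, -34, 0, 12, -45, 0, -54, 0, 12, -60, 0, -75, 0, 12, -65, 0, -95, 0, 12, -65, 0, -100, 0, 12, -65, 0, -100, 0], squeeze=80)

```text
clock: 21.05
position: [0.3546, -0.0135, 0.3044]
ee_rot: [0.001, 0.951, 0.31, 0.002]
contact_force: [0.2, -0.8, -1.3]
width: 0.0148
gripper_force: 78.6
```

```bash
python3 lip.py; python3 to.py .38 -.21 .25 36; python3 - <<'E'
from h import *
a=get_image("scene")["frame"][80:260,200:420]; b=get_image("top")["frame"][150:320,120:320]
a=cv2.resize(a,(400,327),interpolation=cv2.INTER_CUBIC);b=cv2.resize(b,(385,327),interpolation=cv2.INTER_CUBIC)
save(dict(frame=np.hstack([a,b])),"c7.png")
E
```

```text
scene 0.75 [322. 155.] [0.474 0.074 0.159] ahead 0.148 dz -0.144 tilt 38.2
  collar [(0.46, [337.0, 216.0], [0.539, 0.131])]
  block [(0.49, [337.0, 212.0], [0.525, 0.133])]
  bushing [(0.48, [136.0, 165.0], [0.417, -0.454])]
  spacer [(0.56, [334.0, 203.0], [0.496, 0.123])]
top 0.77 [197. 234.] [0.474 0.076 0.12 ] ahead 0.15 dz -0.182 tilt 44.5
  collar [(0.61, [183.0, 202.0], [0.555, 0.125])]
  block [(0.44, [217.0, 148.0], [0.701, 0.033])]
  bushing [(0.52, [192.0, 216.0], [0.519, 0.101])]
  spacer [(0.43, [188.0, 220.0], [0.507, 0.111])]
21.65 [ 0.3538 -0.0131  0.3026] 36.17517184582868 0.014419273950945891 78.55838656425476 [-0.3 -0.5 -1.3]
[-95.1 174.4  52.6] turn 0.17517184582867884
```

View pics/c7.png

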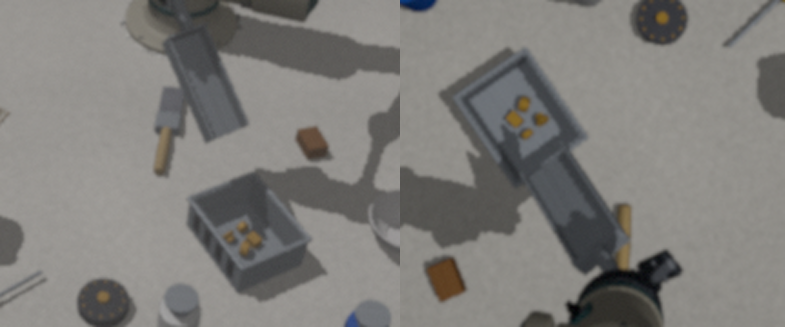

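All four parts lie on the basket's floor (crop right, 512–542, 102–135) and the tray is empty. Next I carry it to the free bench area.

apply_moves(deltas=[12, -10, 18, 0, 0, 12, -25, 46, 0, 0, 12, -42, 78, 0, 0, 12, -60, 110, 0, 0, 12, -78, 142, 10, 0, 12, -90, 165, 30, 0, 12, -95, 174, 55, 0, 12, -95, 174, 85, 0, 12, -95, 174, 100, 0, 12, -95, 174, 100, 0, 12, -95, 174, 100, 0])

```text
clock: 22.67
position: [0.3796, -0.2097, 0.2025]
ee_rot: [-0.001, 0.951, 0.31, -0.0]
contact_force: [0.7, -1.0, -1.1]
width: 0.0147
gripper_force: 78.4
```

```bash
python3 lip.py | grep -v "^ "; python3 to.py .38 -.21 .17 36
```

```text
scene 0.74 [244. 179.] [ 0.502 -0.121  0.076] ahead 0.151 dz -0.127 tilt 34.1
top 0.88 [279. 221.] [ 0.5   -0.123  0.094] ahead 0.148 dz -0.109 tilt 30.5
23.2667 [ 0.3798 -0.2097  0.203 ] 36.16756157651718 0.014563505635015366 78.44431042671204 [-0.9 -0.6 -1.5]
[-0.   0.3 33. ] turn 0.16756157651717984
```

apply_moves(deltas=[15.2, 0, 0, 20, 0, 15.2, 0, 0, 45, 0, 15.3, 0, 0, 65, 0, 15.3, -3, 0, 75, 0, 15.4, -10, 0, 86, 0, 15.4, -17, 0, 97, 0, 15.4, -23, 0, 107, 0, 15.4, -29, 0, 118, 0, 15.4, -34, 0, 129, 0, 15.4, -38, 0, 139, 0, 15.4, -38, 0, 139, 0], squeeze=20)

```text
clock: 24.18
position: [0.3484, -0.232, 0.0627]
ee_rot: [-0.001, 0.951, 0.31, -0.0]
contact_force: [-1.6, -0.2, -0.1]
width: 0.0153
gripper_force: 25.6
```

```bash
python3 lip.py | grep -v "^ "; python3 to.py .342 -.237 .028 36
```

```text
scene 0.66 [334. 203.] [0.78  0.082 0.338] ahead 0.533 dz 0.275 tilt -33.3
top 0.65 [273. 218.] [ 0.507 -0.117 -0.014] ahead 0.195 dz -0.079 tilt 15.899999999999999
24.7833 [ 0.3493 -0.2322  0.064 ] 36.16546159370486 0.015491499747693274 25.468602776527405 [-0.7 -0.1 -1.1]
[-8.7 -0.4 36. ] turn 0.1654615937048618
```

apply_moves(deltas=[15.4, -3, 0, 9, 0, 15.4, -5, 0, 18, 0, 15.4, -7, 0, 26, 0, 15.4, -9, 0, 33, 0, 15.4, -9, 0, 35, 0, 15.4, -9, 0, 36, 0, 15.4, -9, 0, 36, 0])

```text
clock: 25.37
position: [0.3415, -0.238, 0.028]
ee_rot: [0.0, 0.951, 0.311, -0.001]
contact_force: [-2.5, -0.7, 5.4]
width: 0.0154
gripper_force: 26.4
```

apply_moves(deltas=[20, 0, 0, -1, 0, 40, 0, 0, -1, 0, 50, 0, 0, -1, 0, 50, 0, 0, -1, 0, 50, 0, 0, -20, 0, 50, 0, 0, -60, 0, 50, 0, 0, -100, 0, 50, -60, 0, -140, 0, 50, -60, 0, -170, 0, 50, -60, 0, -170, 0, 50, -60, 0, -170, 0])

```text
clock: 26.28
position: [0.2938, -0.2752, 0.2009]
ee_rot: [0.004, 0.951, 0.309, 0.001]
contact_force: [0.6, 0.5, 0.7]
width: 0.0501
gripper_force: 0.0
```

```bash
python3 look.py scene s9.png tray tray_lip tray_grip basket; python3 look.py top t9.png tray tray_lip tray_grip basket;python3 look.py wrist w9.png tray tray_lip tray_grip
```

```text
26.2833 [ 0.2938 -0.2752  0.2009] x [ 0.808  0.589 -0.   ] yaw 36.1 0.050125448888565446 0.0 [0.6 0.5 0.7]
[1.288 0.005 0.933]
tray [(0.73, [237.0, 181.0], [0.441, -0.152])]
tray_lip [(0.79, [247.0, 199.0], [0.507, -0.113])]
tray_grip [(0.63, [215.0, 152.0], [0.359, -0.229])]
basket []
26.5333 [ 0.293  -0.2715  0.1962] x [0.807 0.591 0.   ] yaw 36.2 0.05023182247809692 0.0 [-0.  -1.4 -0.5]
[ 0.506 -0.033  1.106]
tray []
tray_lip [(0.87, [278.0, 215.0], [0.516, -0.128])]
tray_grip [(0.86, [321.0, 278.0], [0.349, -0.235])]
basket [(0.79, [188.0, 212.0], [0.529, 0.112]), (0.56, [99.0, 230.0], [0.486, 0.349])]
26.7833 [ 0.2934 -0.2724  0.1971] x [0.807 0.591 0.   ] yaw 36.2 0.05004694028666995 0.0 [ 0.4 -0.1 -0.9]
[ 0.355 -0.228  0.322]
tray []
tray_lip []
tray_grip [(0.97, [260.0, 111.0], [0.356, -0.232])]
```

The tray lies flat: the handle-to-lip distance measures 0.19 m as it should, and the handle is 0.24 m from the lens. The basket is in its place.

```bash
python3 -c "
from rig import *
print(sign_off())"
```

```text
the job is handed in; nothing more can be done
None
```

The job is handed in at about 27 s of the 70 s: all four parts are in the basket, and the empty tray is released flat on the bench, its handle 0.24 m from the lens; the sign-off returned no verdict.

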